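Ease the laser engraver's heavy lid shut

ROBOT

A 6-joint arm with a two-finger parallel gripper is mounted at the origin on the work surface. World frame = base frame: x ahead of the robot, y to its left, z up, the work surface at z = 0. Lengths are in m, angles in rad, forces in N, time in s.
With the tool pointing down it reaches from about 0.375 to 0.975 m from the base axis. Payload 3.8 kg.
Tool frame: the origin (TCP) lies at the very end of the fingers, on their centre line; the grasp point (between the pads) lies bot.grasp_offset behind it (bot.grasp_offset is the distance from the TCP to the grasp point, in m); y points along the fingers, x is the direction in which the jaws open and shut, and the axes are right-handed (so a half turn about y gives the same grasp; the last joint's range is limited). The gripper opens to 85 mm and grips with 20 to 120 N. Pads are 22 mm wide; open, the fingers measure 114 mm over their backs; the gripper's body (76 mm by 85 mm) begins 54 mm behind the grasp point. The pads swing forward as they close: fully open they stand 13 mm farther back than shut.
Start: joints at [-1.288, 0.264, 1.604, -0, 1.274, -0.037], TCP at [0.212, -0.641, 0.231] pointing down, gripper open.
Joint ranges: [-2.63, 2.63], [-0.94, 2.18], [0.31, 2.57], [-1.31, 4.45], [0, 2.66], [-2.55, 2.55]. Speed limits (rad/s): [2.57, 2.57, 3.14, 3.14, 3.14, 3.14].

INTERFACE

Orientations are given as a rotation vector (axis times angle).
In Python, from workcell import sensors, read_camera, job, bot gives the robot as it stands.
- The arm moves only by the tool arm_command, never from a script. Its argument "deltas" is a list of rows, each a list of 4 numbers: the shift along the tool's x, y, z in m, then the turn about the tool's y in rad. A call has 1 to 20 rows; each row shifts and turns the commanded pose from where the row before left it, along the tool's axes as they then stand; what a row does not reach is not made up. A row lasts 1/8 s, in which the tool goes at most 62.5 mm and 10.7 degrees, less where a joint would pass 70% of its speed; a pose out of reach is approached as far as the arm can. A call is refused whole if a number of a shift passes 0.0625 or a number of a turn 0.188, either way. A call with a gripper value outside its range is refused whole. "fingers" is the finger opening in m, from 0 to 0.0854, set as the call begins (left out, the last holds). The fingers move at their own pace and stop on an object; "newtons" is the grip in N (left out, the last holds). Time passes only in rows, so rows that do not move let the fingers close. It gives the time, the measured TCP pose, the force and the opening at its end, in the units of the state.
- sensors.read_state(): the state, without advancing time (a new reading comes with each control period).
- read_camera(name): name is "scene" or "top" or "wrist"; returns a dict with "color" (400x640x3 uint8, red, green, blue), "vfov" (degrees; the focal length in pixels is half the picture's height over the tangent of half this angle, whatever the lens; pixels are square), "cx", "cy" (the principal point, pixels), "R" (3x3) and "t" (3): a world point X has camera coordinates R X + t; the wrist camera has in their place "T_tool_cam" (4x4, takes a point from camera to tool coordinates, whose origin is the TCP and whose axes are the tool frame's). Camera axes: x right, y down, z forward; pixel columns grow to the right and rows downward; lengths in m; the calibration is good to about 2 mm. The wrist camera is an equidistant fisheye: a pixel r from the principal point sees the ray r / f radians off the axis. A picture is of the moment at which its call begins: read the wrist's pose just before it. There is no depth.
- job.finish_job(): hands the job in, once; it reports no verdict.
The state is a dict: "time": time; "q": joint angles; "joint_vel": joint speeds; "joint_torque": joint torques, N m; "tool_pos": TCP position; "tcp_rot": TCP orientation; "wrist_force": force on the tool from outside, world axes, zero at the start; "torque": the same for the moment, N m; "width": opening from 0.0 (shut) to 1.0 (fully open).
Only numpy, scipy, OpenCV 4.12 (cv2) and the standard library are available. Lean on these libraries where they do the work, as an engineer would, in place of code of your own. Each camera call takes 0.05 s, during which the arm holds its last target.

TASK

Close the open lid of the small laser engraver: ease it down by pushing against its bar handle with loosely set fingers (do not clamp the handle hard, it is lightly fixed), under control the whole way so that it never drops or slams. Then press it down over its buffer springs until fully home, with a steady push of about 12 N for a moment to bed the seal, never more than 20 N, and let go so that it stays shut. Leave the engraver's neighbours on the bench undisturbed.

Things in the scene. Friction and masses are not known exactly. Their poses are not given: they have to be found in the camera images.
- lid (a joint): lid angle, rad: 0 shut on a rigid stop, 1.5 fully open; starts 1.15 to 1.4. Stiff hinge (friction about 0.5 N m): above 1.1 rad the lid stays where put; from about 0.9 to 0.2 rad it falls unless held up (2 N at the handle). Below about 0.15 rad two buffer springs hold it ajar where left: it must be pushed down, near the end with 1 to 4 N at the handle. Pressed fully home, it stays shut
- hinge (a point): middle of the lid's hinge line, 106 mm above the bench. Axes: x level, from handle side to hinge side (away from the robot at yaw 0), y along the hinge, z up. The engraver is a fixed white tub 340 mm wide (y), centred here, front wall 200 mm in front of the hinge line, rear wall 15 mm behind it, rim 100 mm above the bench
- handle (a point): centre of the lid's bar handle: round steel bar, 14 mm thick, 164 mm long, parallel to the hinge line and 245 mm from it, on two 12 mm rods 75 mm either side of the centre; 41 mm clear gap between bar and lid edge. At lid angle q it is 245 cos q mm in front of the hinge and 245 sin q mm above it. Axes turn with the lid: x handle to hinge, y along the bar, z out of the outer face
- lid_front (a point): point on the lid's outer face (upper when shut), middle of its grey front frame strip, 182 mm from the hinge line and, when shut, 8 mm above its height; strip 30 mm (x) by 340 mm (y). Lid 14 mm thick, amber window, weighs about 0.8 kg (15 percent either way). Axes as handle
- ornament: bystander: plywood heart on a 50 x 75 mm foot, 110 mm high, origin at the centre of its underside, z up
- glue: bystander: white glue bottle, 48 mm diameter, 110 mm high, origin at the centre of its underside, z up
- pens: bystander: blue pen pot, 72 mm diameter, 90 mm high, pencils to 150 mm, origin at the centre of its underside, z up

How it is judged:
On the way, in this order (a step that is already met when the one before it is completed fails the run):
1. the lid is brought down past half way (below 0.6 rad) (value of joint lid below 0.6 rad), for 0.05 s.
2. the lid is pressed home (within 0.01 rad) by the fingers with 8 N or more, held for 0.3 s (value of joint lid below 0.01 rad and contact force between the fingers and lid above 8 N), for 0.3 s.
At the end, for the whole second after the job is handed in: the lid is shut within 0.012 rad (3 mm at the handle) and stays so, released; ornament, glue and pens stand within 15 mm of where they were, upright (value of joint lid below 0.012 rad and not (distance of any of ornament, glue, pens from where it was at the start of the episode above 0.015 m or angle between any of ornament, glue, pens's own z axis and vertical above 0.3 rad)); the robot touches nothing.
It fails at once if the lid drops or slams: it closes faster than 1.5 rad/s (0.37 m/s at the handle) (velocity of joint lid below -1.5 rad/s).
It fails at once if the robot loads the lid or the tub with more than 20 N, counting the squeeze of each finger (contact force between any of the fingers, the arm and engraver above 20 N).
It fails at once if a bystander is pushed more than 15 mm or tipped (distance of any of ornament, glue, pens from where it was at the start of the episode above 0.015 m or angle between any of ornament, glue, pens's own z axis and vertical above 0.3 rad).
It also fails if it takes over 67 s, if anything falls off the work surface, if the arm or the gripper's body presses on something with over 40 N, if the wrist force passes 120 N, or if a joint passes its speed limit or range.

## Working session

There is one attempt and no reset: what is moved stays moved. The work goes in short steps, Python scripts to look and compute and a tool call to move; the robot and the scene stay as the last step left them, time stands still between calls to the robot, and variables do not carry over. Pictures are saved under pics/ and viewed, and the job is handed in when it is done.

Besides the shell and the picture viewer there is one more tool, called after "Request:" as name(argument=value, ...) on one line, values as JSON. arm_command: Moves the arm, as the interface text tells. Its arguments: {"type":"object","properties":{"deltas":{"type":"array"},"fingers":{"type":"number"},"newtons":{"type":"number"}},"required":["deltas"]}

```bash
mkdir -p pics; ls; python3 - <<'E'
from workcell import sensors, read_camera, job, bot
import cv2
print(bot.grasp_offset, sensors.read_state())
for n in ["scene","top","wrist"]:
    c=read_camera(n); cv2.imwrite(f"pics/{n}0.png",c["color"][:,:,::-1])
    print(n,{k:v for k,v in c.items() if k!="color"})
E
```

```text
pics
0.0187 {'time': 0.0, 'q': array([-1.28791102e+00,  2.64778755e-01,  1.60539819e+00,  1.19289858e-05,
        1.27368756e+00, -3.69229356e-02]), 'joint_vel': array([ 0.00019533, -0.00187387,  0.00067653, -0.00055128, -0.0013799 ,
       -0.00015021]), 'joint_torque': array([-1.11106514e-03, -5.15117168e+01, -3.67312932e+01, -3.70669122e-04,
        1.28168127e-02, -5.70332901e-06]), 'tool_pos': array([ 0.21199033, -0.64006825,  0.22993171]), 'tcp_rot': array([-1.34224391,  0.97174035, -0.9687834 ]), 'wrist_force': array([-0.76802405, -0.82347744,  0.18052848]), 'torque': array([-0.00282973, -0.08028223,  0.05761689]), 'width': 1.0001477091820687}
scene {'vfov': 55.54999416617081, 'cx': 315.849069357499, 'cy': 194.40319925677187, 'R': array([[ 0.86246237,  0.50611441, -0.00261899],
       [ 0.43168408, -0.73830832, -0.51821779],
       [-0.26421111,  0.44581277, -0.85524468]]), 't': array([-0.56923861, -0.1901726 ,  1.22949139])}
top {'vfov': 55.616248827207706, 'cx': 322.4271876405348, 'cy': 200.115573036501, 'R': array([[ 0.00116633, -0.99994161,  0.01074332],
       [-0.99789247, -0.00186082, -0.06486254],
       [ 0.06487874, -0.01064502, -0.99783638]]), 't': array([0.02372284, 0.60798769, 0.89976221])}
wrist {'vfov': 65.70646984690485, 'cx': 321.0089607059743, 'cy': 199.31652259368278, 'T_tool_cam': array([[ 9.99999115e-01, -1.32372146e-03,  1.34908881e-04,
         1.85664359e-04],
       [-5.43651053e-04, -3.13934690e-01,  9.49444424e-01,
        -1.41814047e-01],
       [-1.21444738e-03, -9.49443657e-01, -3.13935132e-01,
         8.15258301e-02],
       [ 0.00000000e+00,  0.00000000e+00,  0.00000000e+00,
         1.00000000e+00]])}
```

View pics/scene0.png

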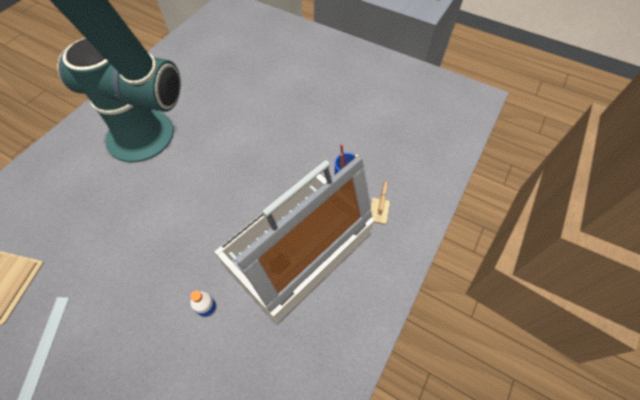

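View pics/top0.png

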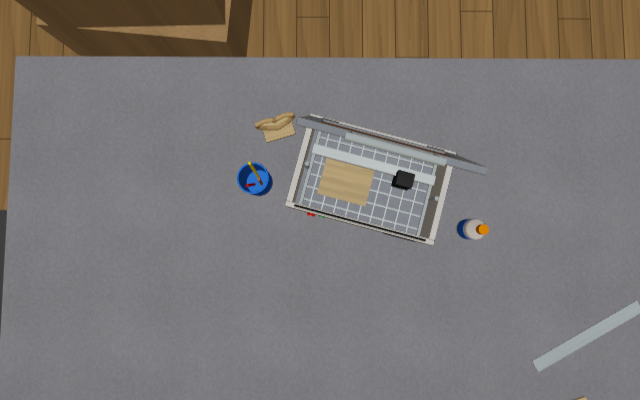

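View pics/wrist0.png

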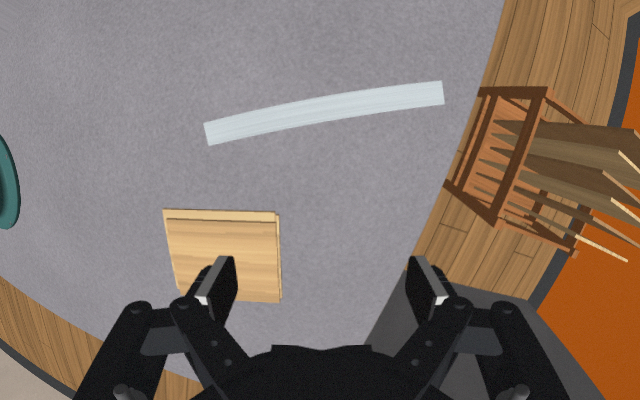

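```bash
python3 - <<'E'
import cv2
a=cv2.imread("pics/top0.png")[90:270,230:510]; cv2.imwrite("pics/topz.png",cv2.resize(a,None,fx=2.85,fy=2.85,interpolation=cv2.INTER_CUBIC))
a=cv2.imread("pics/scene0.png")[130:330,180:410]; cv2.imwrite("pics/scenez.png",cv2.resize(a,None,fx=3,fy=3,interpolation=cv2.INTER_CUBIC))
E
```

```text
(no output)
```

View pics/topz.png

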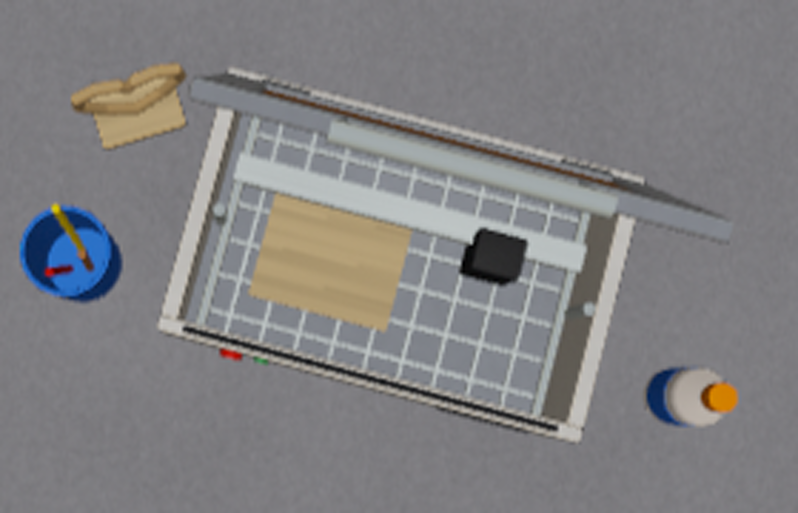

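View pics/scenez.png

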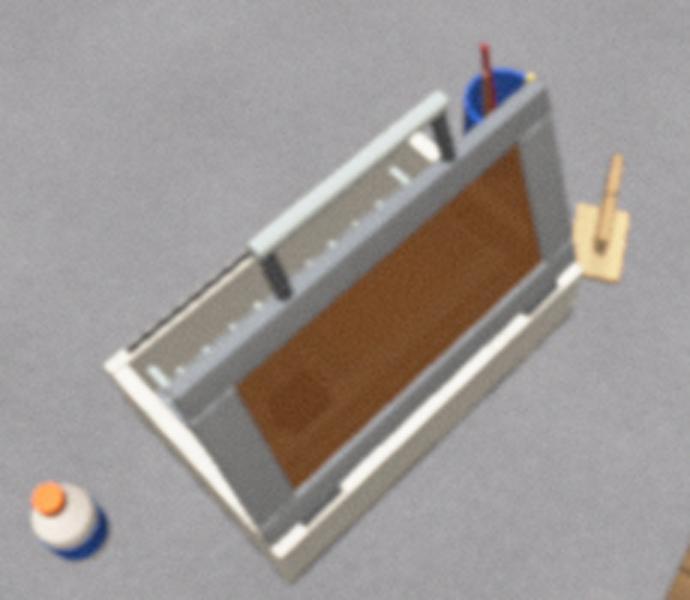

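```bash
cat > h.py <<'E'
import numpy as np
from workcell import sensors, read_camera, job, bot
from scipy.spatial.transform import Rotation as Rn
def ray(c,u,v):
    f=200/np.tan(np.radians(c["vfov"]/2)); d=np.array([(u-c["cx"])/f,(v-c["cy"])/f,1])
    return -c["R"].T@c["t"], c["R"].T@d
def plane(c,u,v,z):
    o,d=ray(c,u,v); return o+d*(z-o[2])/d[2]
def proj(c,X):
    f=200/np.tan(np.radians(c["vfov"]/2)); p=c["R"]@X+c["t"]; return p[:2]/p[2]*f+[c["cx"],c["cy"]]
def tri(c1,p1,c2,p2):
    o1,d1=ray(c1,*p1);o2,d2=ray(c2,*p2)
    s=np.linalg.lstsq(np.c_[d1,-d2],o2-o1,rcond=None)[0]
    a=o1+s[0]*d1;b=o2+s[1]*d2; return (a+b)/2,np.linalg.norm(a-b)
E
python3 - <<'E'
from h import *
import cv2
np.set_printoptions(precision=4,suppress=True)
t=read_camera("top"); s=read_camera("scene")
Z=lambda p:(p[0]/2.85+230,p[1]/2.85+90); S=lambda p:(p[0]/3+180,p[1]/3+130)
P=[plane(t,*Z(p),.1) for p in [(160,322),(580,438),(645,178),(230,68)]]
for p in P: print(p)
print("w",np.linalg.norm(P[1]-P[0]),"d",np.linalg.norm(P[2]-P[1]),np.linalg.norm(P[3]-P[0]))
P=np.array(P)[:,:2]
yv=(P[0]-P[1])+(P[3]-P[2]); yaw=np.arctan2(-yv[0],yv[1]); x=np.array([np.cos(yaw),np.sin(yaw)])
print("yaw",yaw); c=P.mean(0); h=c+x*.0925; print("centre",c,"hinge",h)
E1,e1=tri(t,Z((331,128)),s,S((440,97)));E2,e2=tri(t,Z((616,207)),s,S((250,246)))
print(E1,e1,E2,e2,np.linalg.norm(E1-E2)); m=(E1+E2)/2
dx=x@(m[:2]-h); dz=m[2]-.106; print("handle",m,dx,dz,np.hypot(dx,dz),np.arctan2(dz,-dx),"yaw2",np.arctan2(-(E1-E2)[0],(E1-E2)[1]))
g=[plane(t,*Z((718,398)),.11),plane(t,*Z((70,253)),.09)]; print("glue,pens",g)
R=Rn.from_rotvec(sensors.read_state()["tcp_rot"]).as_matrix(); print(R)
E
```

```text
[0.5962 0.1056 0.1   ]
[ 0.507  -0.2193  0.1   ]
[ 0.7102 -0.2741  0.1   ]
[0.7967 0.052  0.1   ]
w 0.33695412244170286 d 0.21046888983893394 0.2074952566565132
yaw -0.26354385367779143
centre [ 0.6525 -0.0839] hinge [ 0.7418 -0.108 ]
[ 0.6909 -0.0092  0.3436] 0.000585972550241115 [ 0.647  -0.166   0.3468] 0.002052661717423224 0.162853076637889
handle [ 0.6689 -0.0876  0.3452] -0.0756982663222702 0.23924207542840858 0.2509322581484686 1.2643545101861835 yaw2 -0.2728936391375926
glue,pens [array([ 0.5381, -0.3229,  0.11  ]), array([0.6511, 0.1776, 0.09  ])]
[[ 0.3144 -0.0003  0.9493]
 [-0.9493  0.001   0.3144]
 [-0.0011 -1.      0.    ]]
```

Request:
arm_command(deltas=[[0,-0.03,0,-0.123],[0,-0.03,0,-0.123],[0,-0.03,0,-0.123],[0,-0.03,0,-0.123],[0,-0.03,0,-0.123],[0,-0.03,0,-0.123],[0,-0.03,0,-0.123],[0,-0.03,0,-0.123],[0,0,0,0]], fingers=0.05, newtons=20)

```text
time: 1.38
tool_pos: [0.2124, -0.6416, 0.4747]
tcp_rot: [-1.566, 0.209, -0.213]
wrist_force: [0.6, -0.7, 0.7]
width: 0.592
```

Request:
arm_command(deltas=[[0.0145,0,0.0325,0],[0.0145,0,0.0325,0],[0.0145,0,0.0325,0],[0.0145,0,0.0325,0],[0.0145,0,0.0325,0],[0.0145,0,0.0325,0],[0.0145,0,0.0325,0],[0.0145,0,0.0325,0],[0.0145,0,0.0325,0],[0.0145,0,0.0325,0],[0.0145,0,0.0325,0],[0.0145,0,0.0325,0],[0.0145,0,0.0325,0],[0.0145,0,0.0325,0],[0.0145,0,0.0325,0],[0.0145,0,0.0325,0],[0.0145,0,0.0325,0],[0.0145,0,0.0325,0],[0.0145,0,0.0325,0],[0,0,0,0]])

```text
time: 3.88
tool_pos: [0.6416, -0.1157, 0.468]
tcp_rot: [-1.56, 0.212, -0.206]
wrist_force: [-0.6, -0.9, -0.6]
width: 0.588
```

```bash
python3 - <<'E'
from h import *
import cv2
s=sensors.read_state(); print(s["tool_pos"],s["q"],s["wrist_force"]); print(Rn.from_rotvec(s["tcp_rot"]).as_matrix())
c=read_camera("wrist"); cv2.imwrite("pics/w1.png",c["color"][:,:,::-1])
E
```

```text
[ 0.6415792  -0.11570591  0.46797603] [-2.16933312e-01  1.76442597e-01  1.28602852e+00  5.69671387e-04
  1.68331256e+00  4.91610047e-02] [-0.63580192 -0.92316847 -0.63296659]
[[ 9.64813451e-01 -3.97096124e-03  2.62905375e-01]
 [-2.62901596e-01  1.45486119e-03  9.64821556e-01]
 [-4.21375982e-03 -9.99991057e-01  3.59697598e-04]]
```

View pics/w1.png

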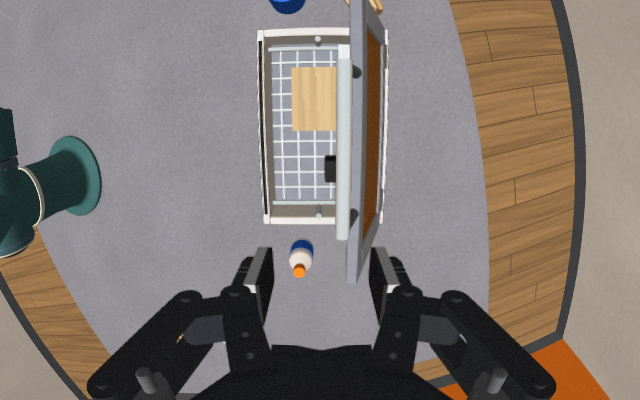

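```bash
cat >> h.py <<'E'
def wplane(c,s,u,v,z):
    f=200/np.tan(np.radians(c["vfov"]/2)); d=np.array([u-c["cx"],v-c["cy"]]); r=np.hypot(*d); th=r/f
    dc=np.r_[d/max(r,1e-9)*np.sin(th),np.cos(th)]
    T=c["T_tool_cam"]; Rt=Rn.from_rotvec(s["tcp_rot"]).as_matrix()
    o=Rt@T[:3,3]+s["tool_pos"]; w=Rt@T[:3,:3]@dc
    return o+w*(z-o[2])/w[2]
def handle(q,h=(.742,-.108),yaw=-.267):
    x=np.array([np.cos(yaw),np.sin(yaw)]); return np.r_[np.array(h)-.245*np.cos(q)*x,.106+.245*np.sin(q)]
E
python3 - <<'E'
from h import *
np.set_printoptions(precision=4,suppress=True)
s=sensors.read_state(); c=read_camera("wrist")
a=wplane(c,s,343.5,47,.342);b=wplane(c,s,343,239,.342);m=(a+b)/2
print(a,b,m,np.linalg.norm(a-b), np.arctan2(-(a-b)[0],(a-b)[1]))
R=Rn.from_rotvec(s["tcp_rot"]).as_matrix()
print("tool-frame offset",R.T@(m-s["tool_pos"]))
for u,v in [(262,33),(265,222),(386,220)]: print(wplane(c,s,u,v,.1))
for q in [1.2,1.25,1.3]: print(q,handle(q))
E
```

```text
[0.6934 0.0011 0.342 ] [ 0.6488 -0.169   0.342 ] [ 0.6711 -0.0839  0.342 ] 0.17583336336628075 -0.2561999922855812
tool-frame offset [0.0209 0.1265 0.0399]
[0.5999 0.0985 0.1   ]
[ 0.5081 -0.2168  0.1   ]
[ 0.7196 -0.2707  0.1   ]
1.2 [ 0.6564 -0.0846  0.3343]
1.25 [ 0.6675 -0.0876  0.3385]
1.3 [ 0.6788 -0.0907  0.3421]
```

Request:
arm_command(deltas=[[0.0105,0,0.019,0],[0.0105,0,0.019,0],[0,0.02,0,0],[0,0.02,0,0],[0,0.02,0,0],[0,0.02,0,0],[0,0,0,0]])

```text
time: 4.85
tool_pos: [0.6703, -0.0865, 0.3883]
tcp_rot: [-1.56, 0.213, -0.206]
wrist_force: [0.1, -0.1, 1.1]
width: 0.586
```

```bash
python3 - <<'E'
from h import *
import cv2
s=sensors.read_state(); print(s["tool_pos"],s["wrist_force"])
c=read_camera("wrist"); cv2.imwrite("pics/w2.png",c["color"][:,:,::-1])
E
```

```text
[ 0.67029645 -0.08648843  0.38826624] [ 0.05365918 -0.07803014  1.13755385]
```

View pics/w2.png

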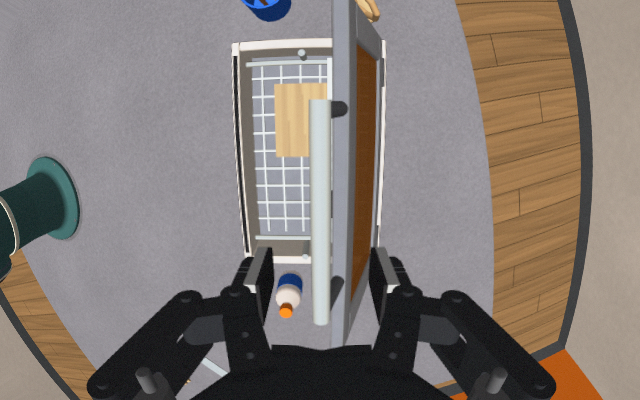

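Request:
arm_command(deltas=[[0,0.017,0,0],[0,0.017,0,0],[0,0.017,0,0],[0,0.016,0,0],[0,0,0,0]])

```text
time: 5.52
tool_pos: [0.67, -0.0866, 0.3215]
tcp_rot: [-1.56, 0.213, -0.206]
wrist_force: [-0.0, -0.5, 0.6]
width: 0.586
```

Request:
arm_command(deltas=[[0,0,0,0],[0,0,0,0],[0,0,0,0],[0,0,0,0]], fingers=0.026)

```text
time: 6.02
tool_pos: [0.6713, -0.0868, 0.3248]
tcp_rot: [-1.561, 0.209, -0.21]
wrist_force: [-0.0, -0.1, 0.7]
width: 0.303
```

```bash
python3 - <<'E'
from h import *
import cv2
s=sensors.read_state(); print(s["tool_pos"],s["wrist_force"])
for n in ["wrist","scene"]:
    c=read_camera(n); im=c["color"][:,:,::-1]
    if n=="scene": im=cv2.resize(im[80:330,180:410],None,fx=2.4,fy=2.4,interpolation=cv2.INTER_CUBIC)
    cv2.imwrite(f"pics/{n}3.png",im)
E
```

```text
[ 0.67130478 -0.086754    0.32478942] [-0.00328763 -0.11913879  0.66410637]
```

View pics/wrist3.png

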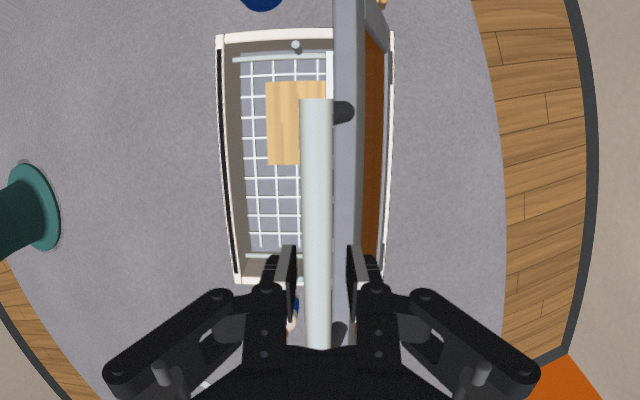

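View pics/scene3.png

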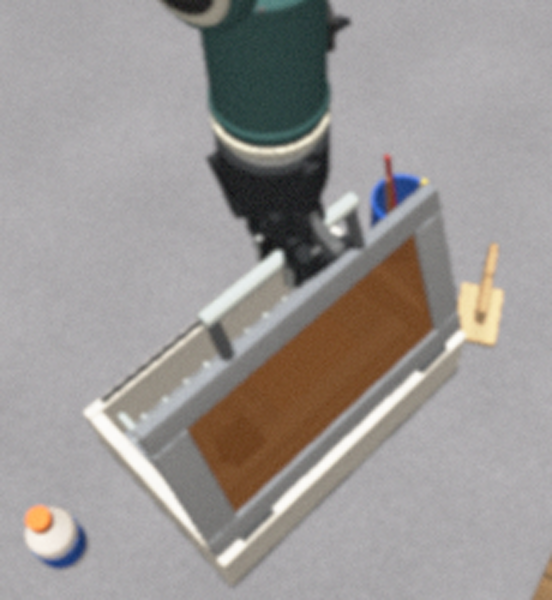

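Request:
arm_command(deltas=[[0,0,0,0],[-0.004,0.001,0,0],[-0.004,0.0015,0,0],[-0.004,0.0015,0,0],[-0.004,0.0017,0,0],[-0.0075,0.0033,0,0],[-0.0075,0.0033,0,0],[-0.0073,0.0034,0,0],[0,0,0,0]], fingers=0.02)

```text
time: 7.25
tool_pos: [0.6332, -0.0764, 0.3081]
tcp_rot: [-1.561, 0.211, -0.209]
wrist_force: [-0.2, 0.7, -0.8]
width: 0.231
```

```bash
cat > look.py <<'E'
from h import *
import cv2,sys
np.set_printoptions(precision=4,suppress=True)
s=sensors.read_state(); print(s["tool_pos"],s["wrist_force"],s["width"]*85.4,s["time"])
c1=read_camera("wrist")["color"][:,:,::-1]; 
c2=read_camera("scene")["color"][:,:,::-1]
a=cv2.resize(c1[:, 150:490],None,fx=1.2,fy=1.2); b=cv2.resize(c2[90:330,190:390],(400,480),interpolation=cv2.INTER_CUBIC)
im=np.hstack([a,b])[:, :800]; cv2.imwrite(f"pics/l{sys.argv[1]}.png",im); print(im.shape)
E
python3 look.py 4
```

```text
[ 0.6332 -0.0764  0.3081] [-0.2001  0.714  -0.8281] 19.68791547162495 7.25
(480, 800, 3)
```

View pics/l4.png

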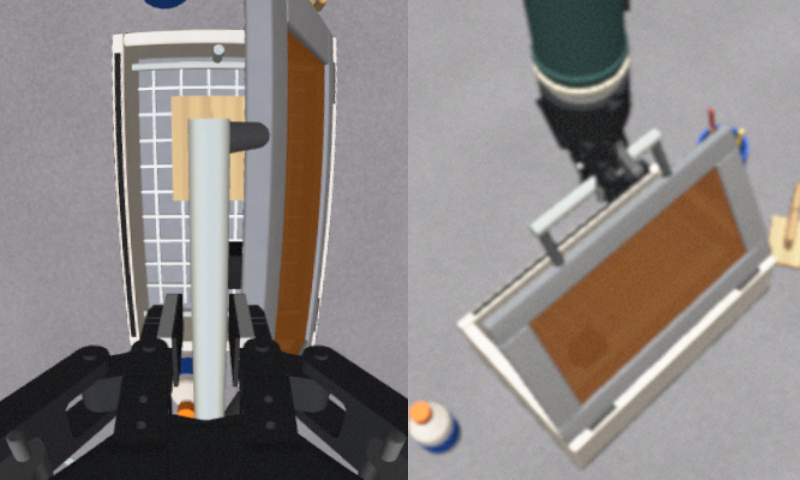

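Request:
arm_command(deltas=[[-0.0053,0.003,0,0],[-0.0053,0.003,0,0],[-0.0053,0.003,0,0],[-0.0053,0.0032,0,0],[-0.005,0.0036,0,0],[-0.005,0.0036,0,0],[0,0,0,0]], fingers=0.018)

```text
time: 8.22
tool_pos: [0.6032, -0.0682, 0.2886]
tcp_rot: [-1.561, 0.211, -0.208]
wrist_force: [-2.3, 0.4, -1.1]
width: 0.208
```

```bash
python3 look.py 5
```

```text
[ 0.6032 -0.0682  0.2886] [-2.3437  0.3634 -1.1345] 17.72851728733326 8.225
(480, 800, 3)
```

View pics/l5.png

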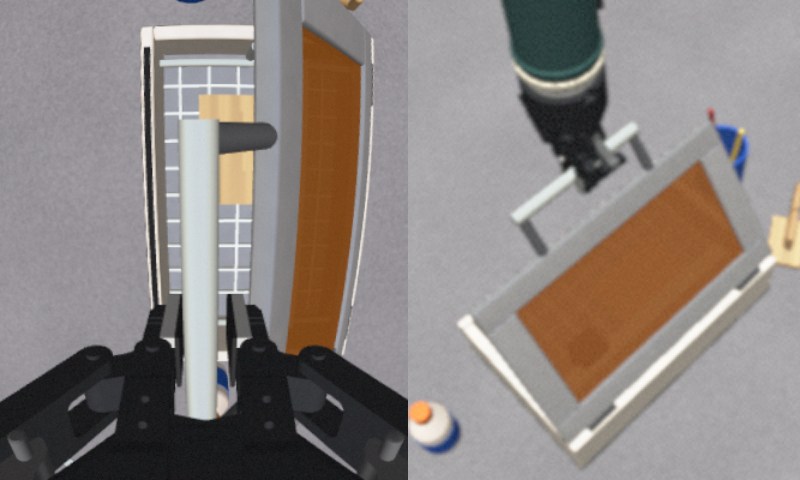

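Request:
arm_command(deltas=[[-0.0062,0.0059,0,0],[-0.0062,0.0059,0,0],[-0.0062,0.0059,0,0],[-0.0062,0.0059,0,0],[-0.0062,0.0059,0,0],[0,0,0,0]])

```text
time: 9.07
tool_pos: [0.5725, -0.0598, 0.2585]
tcp_rot: [-1.56, 0.212, -0.207]
wrist_force: [-3.8, 1.3, -2.9]
width: 0.215
```

```bash
python3 look.py 6
```

```text
[ 0.5725 -0.0598  0.2585] [-3.8166  1.3362 -2.8929] 18.37922680140985 9.075
(480, 800, 3)
```

View pics/l6.png

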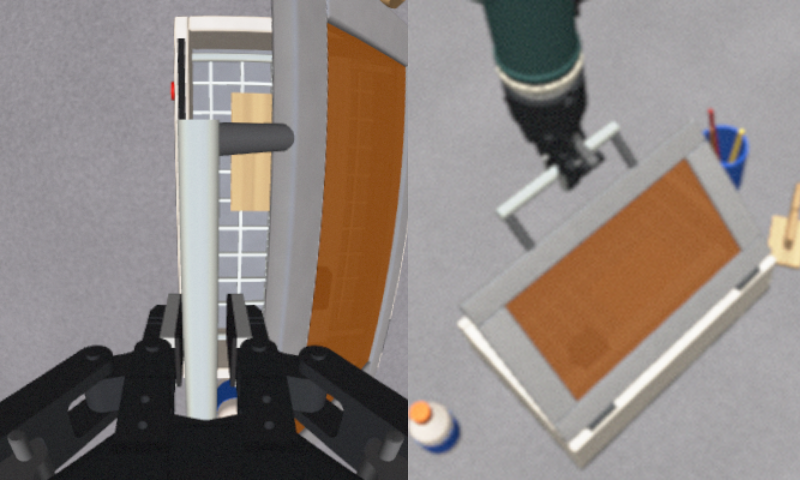

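Request:
arm_command(deltas=[[-0.0049,0.0062,0,0],[-0.0049,0.0062,0,0],[-0.0049,0.0062,0,0],[-0.0049,0.0063,0,0],[-0.0047,0.0063,0,0],[0,0,0,0]])

```text
time: 9.93
tool_pos: [0.5495, -0.0535, 0.2271]
tcp_rot: [-1.56, 0.212, -0.207]
wrist_force: [-4.1, 1.4, -1.9]
width: 0.212
```

Request:
arm_command(deltas=[[-0.0043,0.007,0,0],[-0.0043,0.007,0,0],[-0.0042,0.007,0,0],[-0.0036,0.0073,0,0],[-0.0036,0.0073,0,0],[-0.0035,0.0074,0,0],[0,0,0,0]])

```text
time: 10.8
tool_pos: [0.5267, -0.0474, 0.1839]
tcp_rot: [-1.561, 0.212, -0.207]
wrist_force: [-4.7, 0.6, -3.9]
width: 0.211
```

```bash
python3 look.py 7
```

```text
[ 0.5267 -0.0474  0.1839] [-4.7258  0.6126 -3.8988] 17.99509173021746 10.8
(480, 800, 3)
```

View pics/l7.png

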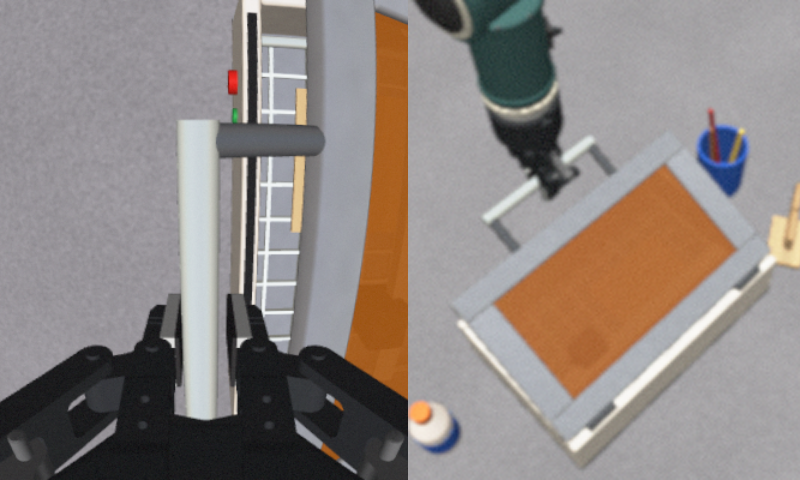

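Request:
arm_command(deltas=[[-0.0028,0.0076,0,0],[-0.0028,0.0077,0,0],[-0.0028,0.0077,0,0],[0,0,0,0]])

```text
time: 11.4
tool_pos: [0.5186, -0.0452, 0.1613]
tcp_rot: [-1.561, 0.212, -0.207]
wrist_force: [-6.0, 0.8, -3.8]
width: 0.209
```

Request:
arm_command(deltas=[[-0.0021,0.0079,0,0],[-0.0021,0.0079,0,0],[-0.002,0.0079,0,0],[0,0,0,0]])

```text
time: 11.9
tool_pos: [0.5123, -0.0435, 0.1373]
tcp_rot: [-1.561, 0.213, -0.206]
wrist_force: [-6.4, 2.2, -4.7]
width: 0.211
```

```bash
python3 look.py 8
```

```text
[ 0.5123 -0.0435  0.1373] [-6.4292  2.1592 -4.7388] 17.979799022995223 11.9
(480, 800, 3)
```

View pics/l8.png

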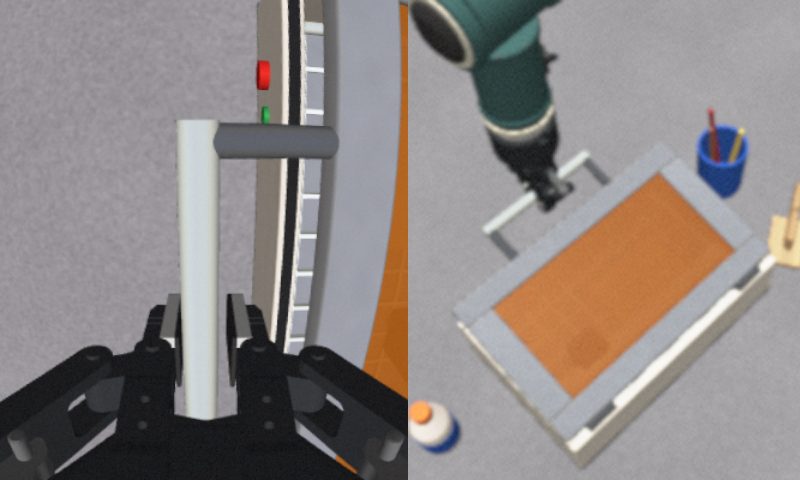

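Request:
arm_command(deltas=[[-0.0012,0.006,0,0],[-0.0011,0.006,0,0],[-0.001,0.006,0,0],[-0.0008,0.006,0,0],[0,0,0,0]])

```text
time: 12.62
tool_pos: [0.5085, -0.0425, 0.1136]
tcp_rot: [-1.561, 0.212, -0.207]
wrist_force: [-5.6, 1.2, -2.8]
width: 0.21
```

Request:
arm_command(deltas=[[0,0,0,0],[0,0,0,0],[0,0,0,0]], fingers=0.032)

```text
time: 13.0
tool_pos: [0.5114, -0.0429, 0.1157]
tcp_rot: [-1.561, 0.208, -0.212]
wrist_force: [-1.1, 0.0, -0.3]
width: 0.374
```

```bash
python3 look.py 9
```

```text
[ 0.5114 -0.0429  0.1157] [-1.1176  0.0098 -0.3308] 31.966628826552586 13.0
(480, 800, 3)
```

View pics/l9.png

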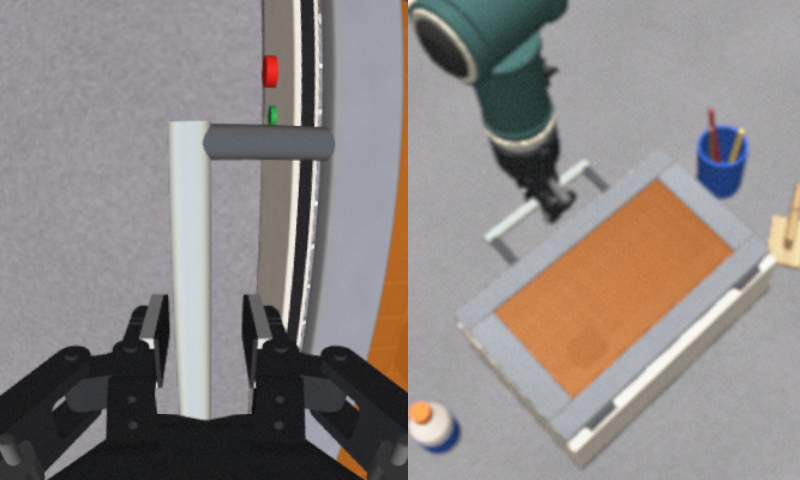

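Request:
arm_command(deltas=[[0,-0.01,0,0],[0,-0.025,0,0],[0,-0.025,0,0],[0,-0.02,0,0],[0,0,0,0]])

```text
time: 13.72
tool_pos: [0.5119, -0.0429, 0.1975]
tcp_rot: [-1.561, 0.205, -0.214]
wrist_force: [0.1, -0.8, -0.0]
width: 0.376
```

Request:
arm_command(deltas=[[0.015,0,0,0],[0.015,0,0,0],[0.015,0,0,0],[0.0135,0,0,0],[0,0,0,0],[0,0,0,0]], fingers=0.0)

```text
time: 14.48
tool_pos: [0.5662, -0.0581, 0.1944]
tcp_rot: [-1.561, 0.21, -0.209]
wrist_force: [-0.1, -0.1, -0.5]
width: -0.0
```

```bash
python3 look.py 10
```

```text
[ 0.5662 -0.0581  0.1944] [-0.1478 -0.1344 -0.5096] -0.02908427740617961 14.475
(480, 800, 3)
```

View pics/l10.png

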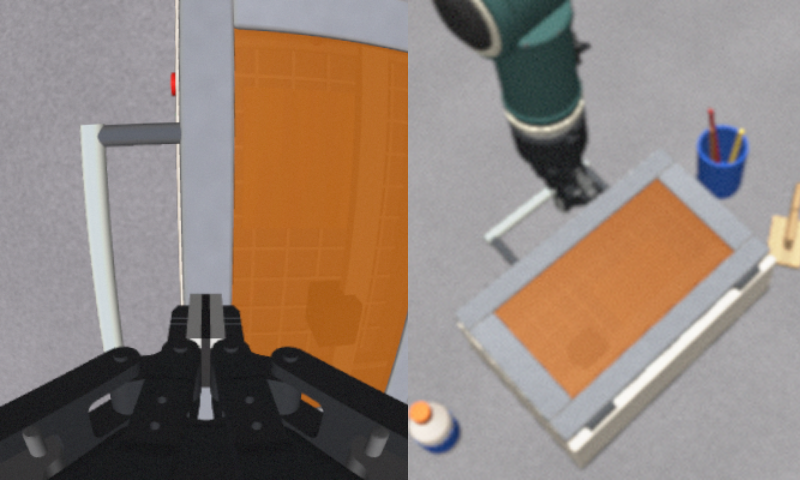

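Request:
arm_command(deltas=[[0,0.018,0,0],[0,0.018,0,0],[0,0.014,0,0],[0,0.003,0,0],[0,0.002,0,0],[0,0,0,0]])

```text
time: 15.32
tool_pos: [0.5669, -0.0582, 0.1402]
tcp_rot: [-1.561, 0.209, -0.21]
wrist_force: [0.4, -0.1, 0.5]
width: -0.0
```

Request:
arm_command(deltas=[[0,0.002,0,0],[0,0.002,0,0],[0,0.002,0,0],[0,0.002,0,0],[0,0.002,0,0],[0,0,0,0]])

```text
time: 16.08
tool_pos: [0.5664, -0.0581, 0.1295]
tcp_rot: [-1.561, 0.21, -0.209]
wrist_force: [0.8, 0.9, 0.1]
width: -0.001
```

Request:
arm_command(deltas=[[0,0.002,0,0],[0,0.002,0,0],[0,0.001,0,0],[0,0,0,0]])

```text
time: 16.58
tool_pos: [0.5665, -0.0581, 0.1246]
tcp_rot: [-1.561, 0.21, -0.21]
wrist_force: [-0.6, -0.6, 0.5]
width: -0.002
```

Request:
arm_command(deltas=[[0,0.002,0,0],[0,0.002,0,0],[0,0.001,0,0],[0,0,0,0]])

```text
time: 17.08
tool_pos: [0.5665, -0.0581, 0.1196]
tcp_rot: [-1.561, 0.21, -0.21]
wrist_force: [0.2, 0.7, -0.6]
width: 0.002
```

Request:
arm_command(deltas=[[0,0.001,0,0],[0,0.001,0,0],[0,0.001,0,0],[0,0,0,0]])

```text
time: 17.58
tool_pos: [0.5664, -0.0581, 0.1167]
tcp_rot: [-1.561, 0.21, -0.209]
wrist_force: [-1.5, 0.6, 2.8]
width: -0.001
```

```bash
python3 look.py 11
```

```text
[ 0.5664 -0.0581  0.1167] [-1.4668  0.5975  2.764 ] -0.12615187401804775 17.575
(480, 800, 3)
```

View pics/l11.png

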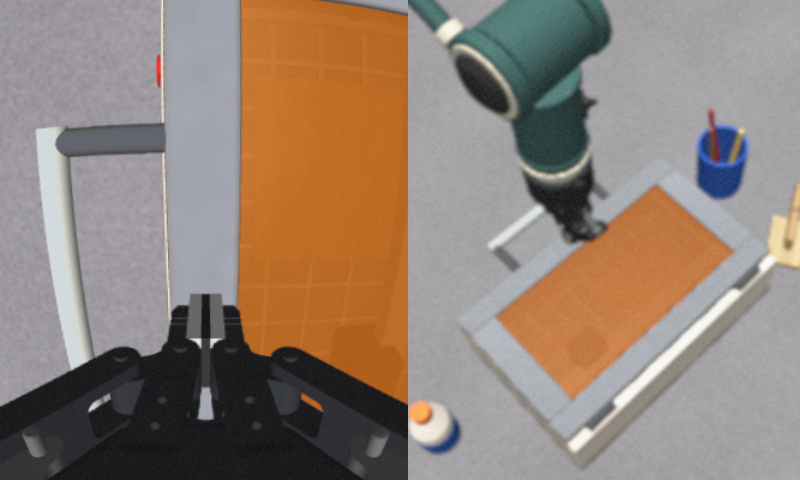

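Request:
arm_command(deltas=[[0,0.001,0,0],[0,0.001,0,0],[0,0,0,0]])

```text
time: 18.05
tool_pos: [0.5665, -0.0581, 0.1147]
tcp_rot: [-1.561, 0.21, -0.21]
wrist_force: [-1.3, 0.1, 1.7]
width: 0.005
```

Request:
arm_command(deltas=[[0,0.001,0,0],[0,0,0,0]])

```text
time: 18.3
tool_pos: [0.5666, -0.0581, 0.1141]
tcp_rot: [-1.561, 0.209, -0.21]
wrist_force: [-1.9, 1.1, 4.7]
width: 0.002
```

Request:
arm_command(deltas=[[0,0.001,0,0],[0,0,0,0]])

```text
time: 18.55
tool_pos: [0.5666, -0.0581, 0.114]
tcp_rot: [-1.561, 0.209, -0.21]
wrist_force: [-5.9, 1.3, 9.5]
width: 0.003
```

Request:
arm_command(deltas=[[0,0.0004,0,0],[0,0,0,0]])

```text
time: 18.8
tool_pos: [0.5666, -0.0581, 0.114]
tcp_rot: [-1.561, 0.209, -0.21]
wrist_force: [-5.9, 1.3, 12.1]
width: 0.003
```

Request:
arm_command(deltas=[[0,0,0,0],[0,0,0,0]])

```text
time: 19.05
tool_pos: [0.5666, -0.0581, 0.114]
tcp_rot: [-1.561, 0.209, -0.21]
wrist_force: [-6.5, 1.5, 10.9]
width: 0.004
```

Request:
arm_command(deltas=[[0,0,0,0],[0,0,0,0],[0,0,0,0],[0,0,0,0],[0,0,0,0],[0,0,0,0]])

```text
time: 19.8
tool_pos: [0.5666, -0.0581, 0.114]
tcp_rot: [-1.561, 0.209, -0.21]
wrist_force: [-5.3, 1.0, 12.1]
width: -0.0
```

Request:
arm_command(deltas=[[0,-0.002,0,0],[0,-0.003,0,0],[0,-0.02,0,0],[0,-0.03,0,0],[0,-0.03,0,0],[0,-0.03,0,0],[0,-0.03,0,0],[0,0,0,0]])

```text
time: 20.8
tool_pos: [0.5689, -0.0585, 0.2621]
tcp_rot: [-1.561, 0.203, -0.216]
wrist_force: [0.2, 0.6, 0.8]
width: 0.004
```

```bash
python3 look.py 12; python3 - <<'E'
from h import *
import cv2
c=read_camera("top"); cv2.imwrite("pics/top12.png",cv2.resize(c["color"][90:270,200:510,::-1],None,fx=2.5,fy=2.5))
E
```

```text
[ 0.5689 -0.0585  0.2621] [0.2112 0.6299 0.796 ] 0.346843475792667 20.8
(480, 800, 3)
```

View pics/l12.png

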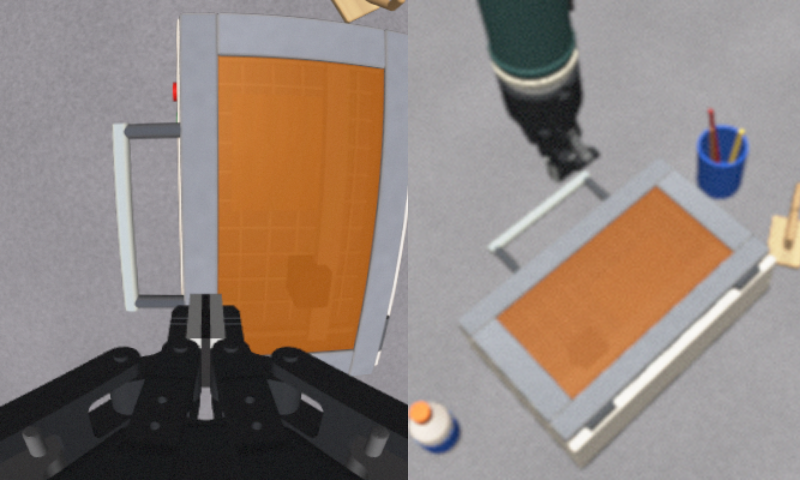

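View pics/top12.png

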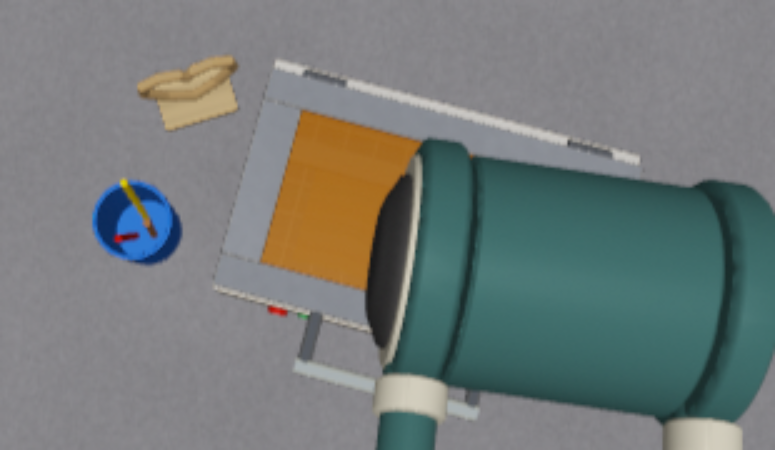

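Request:
arm_command(deltas=[[0,0.03,0,0],[0,0.03,0,0],[0,0.03,0,0],[0,0.03,0,0],[0,0.02,0,0],[0,0.003,0,0],[0,0,0,0],[0,0,0,0]])

```text
time: 21.95
tool_pos: [0.5664, -0.0581, 0.1141]
tcp_rot: [-1.561, 0.21, -0.209]
wrist_force: [-0.3, -0.0, 1.1]
width: 0.003
```

Request:
arm_command(deltas=[[0,0.001,0,0],[0,0.001,0,0],[0,0,0,0],[0,0,0,0]])

```text
time: 22.45
tool_pos: [0.5664, -0.0581, 0.114]
tcp_rot: [-1.561, 0.21, -0.209]
wrist_force: [-4.6, 1.3, 10.2]
width: -0.002
```

Request:
arm_command(deltas=[[0,0.0003,0,0],[0,0,0,0],[0,0,0,0],[0,0,0,0],[0,0,0,0],[0,0,0,0]])

```text
time: 23.2
tool_pos: [0.5665, -0.0581, 0.114]
tcp_rot: [-1.561, 0.21, -0.21]
wrist_force: [-4.7, 0.5, 12.6]
width: -0.0
```

Request:
arm_command(deltas=[[0,-0.001,0,0],[0,-0.001,0,0],[0,-0.003,0,0],[0,-0.02,0,0],[0,-0.03,0,0],[0,-0.03,0,0],[0,-0.03,0,0],[0,-0.03,0,0],[0,0,0,0],[0,0,0,0]])

```text
time: 24.45
tool_pos: [0.5663, -0.0581, 0.2571]
tcp_rot: [-1.561, 0.209, -0.21]
wrist_force: [0.4, -0.3, -0.8]
width: 0.001
```

```bash
python3 look.py 13; python3 -c "
from h import *
job.finish_job(); print(sensors.read_state()['time'])"
```

```text
[ 0.5663 -0.0581  0.2571] [ 0.3972 -0.347  -0.7563] 0.0776385497012051 24.45
(480, 800, 3)
the job is handed in; nothing more can be done
the job is handed in; nothing more can be done
```

The lid is shut and the job is handed in, at about 24.5 s of the 67 s allowed. No verdict was reported.

- **Lowering:** I kept the fingers loosely around the bar handle, about 18–20 mm open, and followed the lid's arc down. The rear finger pushed at the start. From about 0.9 rad the front finger held the lid back. Readings at the end of each move stayed at about 8 N or less.
- **Pressing home:** With closed fingertips on the front strip I pushed down at about 12 N for roughly 1 s. The fingertips stopped at z = 0.114 m, the shut height, and stayed there as the push rose from about 9.5 to 12 N. The highest total reading, counting the sideways part, was about 13.5 N.
- **Did it stay shut:** I lifted off, then touched the lid again. Contact came at 0.1141 m with about 1 N, so it had not sprung back. I pressed once more at about 12 N and lifted clear. The last force reading was near zero.
- **Neighbours:** By eye, the pictures after the first press showed the pens, ornament and glue upright and where they started. I did not measure their positions.
- **Disagreements:** The fingers met the strip about 15 mm lower than I expected, so the lid was probably closer to shut than my 0.1 rad estimate when I let go of the handle. I did not measure the lid's speed directly, and forces were read only at the end of each move.

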